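Take the diffuser pane out of the desk light box

ROBOT

A 7-joint arm with a two-finger parallel gripper is mounted at the origin on the work surface. World frame = base frame: x ahead of the robot, y to its left, z up, the work surface at z = 0. Lengths are in mm, angles in rad, forces in N, time in s.
With the tool pointing down it reaches from about 350 to 900 mm from the base axis. Payload 8.1 kg.
Tool frame: the origin (TCP) lies at the very end of the fingers, on their centre line; the grasp point (between the pads) lies 19 mm behind it; z points along the fingers, y is the line along which they close (so a half turn about z gives the same grasp; the last joint's range is limited). The gripper opens to 92 mm and grips with 3 to 60 N. Pads are 19 mm wide; open, the fingers measure 130 mm over their backs; the gripper's body (75 mm by 190 mm) begins 47 mm behind the grasp point.
Start: joints at [-1.284, 0.434, 0.025, 1.573, -0.012, 1.134, -0.075], TCP at [237.53, 578.119, 226.742] pointing down, gripper open.
Joint ranges: [-2.62, 2.62], [-0.44, 2.09], [-1.27, 1.32], [0.08, 2.57], [-1.32, 4.46], [0.12, 2], [-2.74, 2.74]. Speed limits (rad/s): [2.22, 2.22, 3.01, 3.01, 3.14, 3.14, 3.14].

INTERFACE

Orientations are given as a unit quaternion [x, y, z, w].
In Python, from bench import robot, imaging gives the robot as it stands.
- The arm moves only by the shell command python3 -m handwheel 'ROWS' [FORCE]. ROWS is JSON, a list of rows, each an object of numbers: "dx", "dy", "dz": the shift along the tool's x, y, z in m; "ax", "ay", "az": the turn, a rotation vector about the tool's x, y, z in degrees; "grip": the closure in counts, from 0 (fully open) to 255 (shut). A call has 1 to 12 rows; each row shifts and turns the commanded pose from where the row before left it, along the tool's axes as they then stand; what a row does not reach is not made up. A row lasts 1/8 s, in which the tool goes at most 62.5 mm and 10.7 degrees, less where a joint would pass 70% of its speed; a pose out of reach is approached as far as the arm can. A call with a gripper value outside its range is refused whole. The fingers move at their own pace and stop on an object; FORCE is the grip in N (left out, the last holds). Time passes only in rows, so rows that do not move let the fingers close. It gives the time, the measured TCP pose, the force, the opening and the grip force at its end, in the units of the state.
- robot.sense(): the state, without advancing time (a new reading comes with each control period).
- imaging.read_camera(name): name is "side" or "top" or "wrist"; returns the picture (384x512x3 uint8, blue, green, red); there is no depth.
- imaging.camera_model(name): a dict with "camera_matrix" (3x3 intrinsics, pixels), "rvec" (rotation vector, rad) and "tvec" (3), from world to camera coordinates, as OpenCV has them. Camera axes: x right, y down, z forward; pixel columns grow to the right and rows downward; lengths in mm; the calibration is good to about 2 mm. A picture is of the moment at which its call begins: read the wrist's pose just before it. camera_model takes no time and is no camera call; for the wrist camera it gives the pose at the moment of the call.
- robot.hand_in(): hands the job in; it is judged then, once.
The state is a dict: "time_s": time; "joint_pos": joint angles; "qvel": joint speeds; "effort": joint torques, N m; "position": TCP position; "orientation": TCP orientation; "wrist_force": force on the tool from outside, world axes, zero at the start; "moment": the same for the moment, N m; "finger_gap": opening from 0.0 (shut) to 1.0 (fully open); "finger_force": force on a finger pad.
Only numpy, scipy, OpenCV 4.12 (cv2) and the standard library are available. Lean on these libraries where they do the work, as an engineer would, in place of code of your own. Each camera call takes 0.05 s, during which the arm holds its last target. There are 200 camera calls.

TASK

The diffuser pane of the sloping slide light box is to be cleaned: first turn the dimmer knob fully anticlockwise to its off stop, then swing the small tab at the top of the frame right aside as far as it goes, and then take the pane out by its pull without forcing it and set it down, not drop it, flat in the steel tray with the pull upwards. The pane's lower edge is tucked under a lip, so it has to be slid up the slope before it can be lifted out. Leave the spray bottle, the slide box and the mug where they are.

Things in the scene. Friction and masses are not known exactly. Their poses are not given: they have to be found in the camera images.
- lightbox: White desk light box on a rear leg, fixed to the bench: a slab 270 mm wide, 220 mm long up the slope, 40 mm thick, its face sloping 30 degrees, rising away from its front. Origin on the bench under the middle of the face; x horizontal towards the high rear edge, y along the width, z up. The middle of the face is 93 mm above the origin.
- face_mid (a point): Middle of the pane's frame, on the face's surface. x up the slope, y along the width (to the side away from the knob), z out of the face (30 degrees from vertical, leaning to the front). Pocket between aluminium rails: 121 mm (x) by 125 mm (y). Side and upper rails 8 mm high, 10 and 22 mm wide. The pane lies on the face in this pocket, near the lower rail.
- frame_lip (a point): Middle of the free edge of the lower rail's lip, 7.5 mm above the face (the lip's underside; its top is at 10.5 mm). Axes as face_mid. The lip overhangs the pocket and the pane's lower edge by 6 mm. The pane has about 11 mm of room to slide up the slope; it must slide more than 6 mm (best until it meets the upper rail) to clear the lip, then it lifts straight out of the face.
- dimmer (a joint): Dimmer knob on the face, to the -y side of the frame: angle in rad, 0 = off, the fully anticlockwise end stop (seen looking at the face), growing clockwise up to 3.0. Starts at 1.6 to 2.7. Stays where it is left; needs about 0.05 N m. At 0 its grip bar lies along the slope with the white mark downhill.
- dimmer_grip (a point): On the knob's axis, 37 mm above the face, at the height to grip; z is the axis (out of the face), x runs along the grip bar and turns with it. The black bar is 42 mm long (x), 14 mm thick (y) and 32 mm tall, its top 7 mm above this point; it stands on a 44 mm disc whose top is 14 mm above the face. The white mark is on the -x half.
- tab (a joint): Steel swing tab pivoted on the upper rail: angle in rad, 0 = pointing straight down the slope over the pane's upper edge, growing clockwise (seen looking at the face; the tip goes to the +y side), stops at -0.25 and 1.75. It starts within 0.2 of 0. Above 1.4 it is clear of the pane. It stays where it is left and needs about 0.05 N m (2 N at the pin).
- tab_pin (a point): Middle of the tab's upright round pin, 10 mm diameter, from 12.5 to 36.5 mm above the face (this point is 26.5 mm above it), 24 mm from the pivot. The tab's plate is 12 mm wide, 4 mm thick, reaches 30 mm from the pivot, and lies 8.5 to 12.5 mm above the face. z is out of the face; x points from the pin to the pivot.
- tab_pivot (a point): The tab's pivot axis, on the underside of the tab, 8.5 mm above the face, 12 mm up the slope from the upper rail's inner edge; z out of the face.
- pane: Rigid opal diffuser pane with an aluminium pull: plate 110 (x, up the slope) by 120 (y) by 5 mm (z), about 0.2 kg. Origin at the middle of its underside, z out of the side with the pull.
- pane_pull (a point): Middle of the pull's bar, 33 mm above the pane's underside, over the pane's middle. The bar is 10 mm thick (x), 70 mm long (y) and 14 mm tall (z), on two posts 10 mm wide at y = -30 and +30 mm; open beneath between the posts.
- tray: Loose open steel instrument tray, 190 (x) by 200 (y) by 22 mm high, walls and floor 4 mm thick, 0.9 kg. Origin at the middle of its underside.
- tray_in (a point): Middle of the tray's inner floor, 4 mm above the bench; z up.
- spray: White spray bottle, 72 mm diameter, 210 mm tall. Bystander; origin at the middle of its foot.
- slidebox: Closed grey and white slide box, 61 by 86 by 34 mm. Bystander; origin at the middle of its underside.
- mug: White mug, 80 mm diameter, 90 mm tall. Bystander; origin at the middle of its foot.
Not all that is in view belongs to the job. Of the things like the pane, leave any that is blue or turquoise; of the rest the larger one is meant.

How it is judged:
By the outcome, as a careful person would: the job done as asked, in the order asked, and still so for the second after the job is handed in, with the robot touching nothing.
It also fails if it takes over 72 s, if anything falls off the work surface, if the arm or the gripper's body presses on something with over 40 N, if the wrist force passes 120 N, or if a joint passes its speed limit or range.

## Working session

There is one attempt and no reset: what is moved stays moved. The work goes in short steps, Python scripts to look and compute and a shell command to move; the robot and the scene stay as the last step left them, time stands still between calls to the robot, and variables do not carry over. Pictures are saved under pics/ and viewed, at most 10 in all, crops included, and the job is handed in when it is done.

```bash
mkdir -p pics; ls; python3 - <<'E'
from bench import robot, imaging
import cv2,numpy as np
s=robot.sense();print(s['time_s'],s['position'],s['orientation'],s['finger_gap'])
ims=[imaging.read_camera(n) for n in("top","side")]
for n,i in zip(("top","side"),ims): cv2.imwrite(f"pics/{n}0.png",cv2.resize(i,(800,600),interpolation=cv2.INTER_CUBIC))
for n in("top","side","wrist"): m=imaging.camera_model(n);print(n,np.array(m['camera_matrix']).round(1).tolist(),m['rvec'],m['tvec'])
E
```

```text
pics
0.0 [237.32540712 577.59329748 225.92358135] [ 1.93688603e-01  9.81062712e-01 -8.20576693e-04 -8.68293405e-05] 0.9995137204303957
top [[476.0, 0.0, 248.8], [0.0, 476.0, 193.4], [0.0, 0.0, 1.0]] [ 2.09174342 -2.13828529  0.20475895] [ -85.2234491   531.49143576 1254.38816236]
side [[476.0, 0.0, 252.9], [0.0, 476.0, 190.7], [0.0, 0.0, 1.0]] [ 0.19536928 -2.89099738  1.02997616] [ 522.78786453  202.01944193 1145.01371494]
wrist [[275.5, 0.0, 253.9], [0.0, 275.5, 192.6], [0.0, 0.0, 1.0]] [-2.42793219 -1.62857991 -0.20649926] [-623.88065138  -31.41527098  389.82635686]
```

View pics/top0.png

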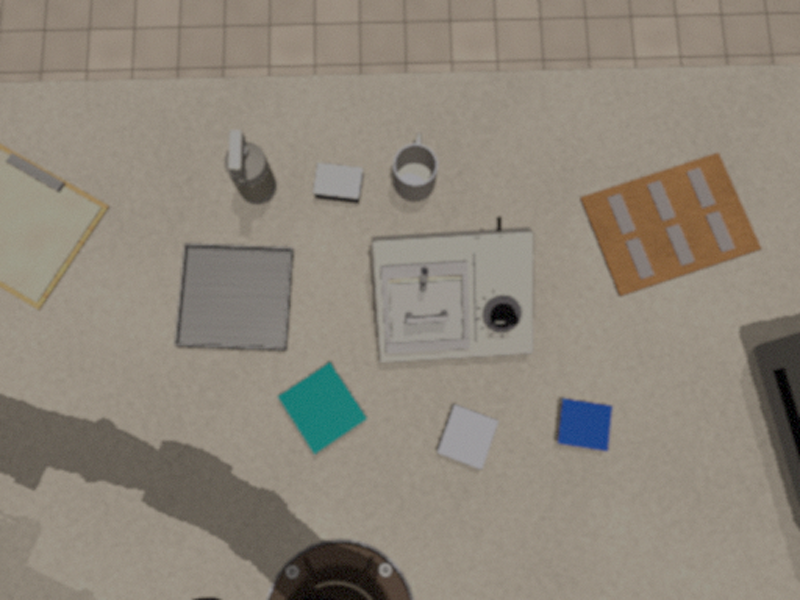

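View pics/side0.png

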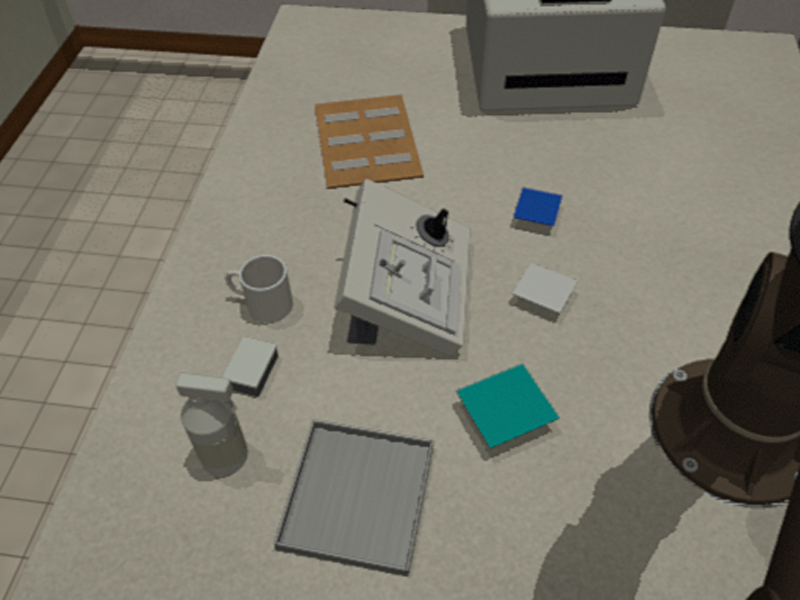

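The top view (800 px scale) shows the light box at about (453,296), with the knob at (502,315), the tab at (424,280) and the pull at (427,316). The tray is at (235,297), and the spray, slide box and mug stand behind. The side view agrees. Next I enlarge both to pick points.

```bash
python3 - <<'E'
import cv2,numpy as np
from bench import imaging
t=imaging.read_camera("top");s=imaging.read_camera("side")
# crops in native px: top cols 230-350 rows 140-240 ; side cols 205-311 rows 110-230
a=cv2.resize(t[140:240,230:350],None,fx=4,fy=4,interpolation=cv2.INTER_CUBIC)
b=cv2.resize(s[110:230,210:310],None,fx=4,fy=4,interpolation=cv2.INTER_CUBIC)
a=cv2.resize(t[140:240,232:350],(472,400),interpolation=cv2.INTER_CUBIC)
c=np.zeros((480,800,3),np.uint8)
c=np.zeros((480,880,3),np.uint8);c[:400,:472]=a;c[:480,480:880]=b
c=c[:, :]
cv2.imwrite("pics/crop.png",cv2.convertScaleAbs(c[:, :880],alpha=1.3)[:, :880] if 0 else cv2.resize(c,(800,436)))
E
```

```text
(no output)
```

View pics/crop.png

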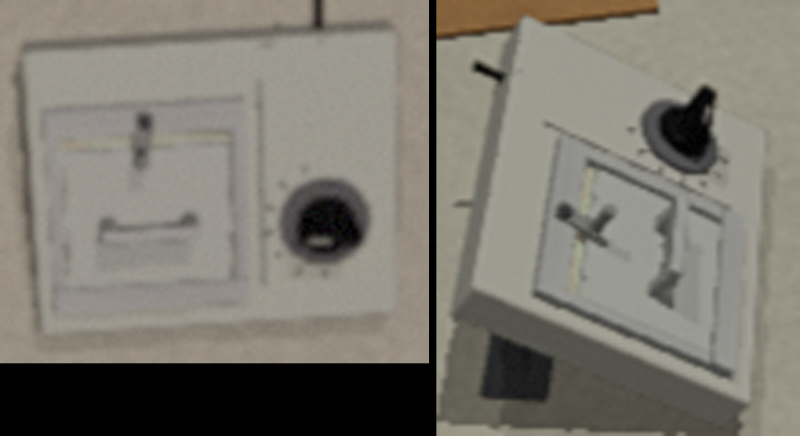

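The crop shows the face corners, the frame's outer edges, the knob disc (top crop 325,220; side crop 680,135) and the tab still over the pane. I fit the box pose, frame offset, knob and tray from both views.

```bash
cat > h.py <<'E'
import numpy as np,cv2,json
from scipy.optimize import least_squares
from scipy.spatial.transform import Rotation as R
from bench import robot,imaging
def proj(m,P): return cv2.projectPoints(np.array(P,float).reshape(-1,1,3),np.array(m['rvec'],float),np.array(m['tvec'],float),np.array(m['camera_matrix'],float),None)[0].reshape(-1,2)
def faceR(yaw): return (R.from_euler('z',yaw)*R.from_euler('y',-30,degrees=True))
def w(p,P): return np.array([p[0],p[1],93])+faceR(p[2]).apply(P)
def tool(target_pos,Rt,grasp_off=0):
    "shift in tool axes (m) and rotvec (deg) from the present TCP pose"
    s=robot.sense();Rc=R.from_quat(s['orientation'])
    d=Rc.inv().apply(np.array(target_pos)-s['position'])/1000
    rv=(Rc.inv()*Rt).as_rotvec(degrees=True)
    return d.round(4),rv.round(2)
E
python3 - <<'E'
from h import *
T=lambda a:[(232+x/3.636,140+y/3.636) for x,y in a]
S=lambda a:[(210+(x-436.4)/3.636,110+y/3.636) for x,y in a]
mt,ms=imaging.camera_model("top"),imaging.camera_model("side")
ot=np.array(T([(45,332),(392,312),(42,108),(245,97),(248,302),(55,315),(325,220)]))
os_=np.array(S([(530,18),(765,130),(745,402),(478,290),(565,135),(738,212),(728,375),(535,292),(680,135)]))
def res(p):
    X,Y,yaw,fx,fy,lw,kx,ky=p
    F=lambda x,y,z:(x,y,z)
    ul=F(fx+82.5,fy+72.5,8);ur=F(fx+82.5,fy-72.5,8);lr=F(fx-60.5-lw,fy-72.5,9);ll=F(fx-60.5-lw,fy+72.5,9);k=(kx,ky,14)
    a=proj(mt,w(p,[(-110,135,0),(-110,-135,0),ul,ur,lr,ll,k]))-ot
    b=proj(ms,w(p,[(110,-135,0),(-110,-135,0),(-110,135,0),(110,135,0),ur,lr,ll,ul,k]))-os_
    return np.r_[a.ravel(),b.ravel()]
r=least_squares(res,[500,0,0,0,30,15,0,-80],loss='soft_l1')
print(r.x.round(2));print(res(r.x).reshape(-1,2).round(1).tolist())
p=r.x
print('pull',w(p,(p[3]-5,p[4],33)),'knob',w(p,(p[6],p[7],37)))
o=np.array([(187,245),(294,248),(286,350),(178,347)])/1.5625
def rt(q):
    c=np.array([(95,100),(95,-100),(-95,-100),(-95,100)]);P=R.from_euler('z',q[2]).apply(np.c_[c,[22]*4])+[q[0],q[1],0]
    return (proj(mt,P)-o).ravel()
q=least_squares(rt,[500,300,0]);print('tray',q.x.round(3),q.fun.round(1))
# side check of tray
c=np.array([(95,100),(95,-100),(-95,-100),(-95,100)]);P=R.from_euler('z',q.x[2]).apply(np.c_[c,[22]*4])+[q.x[0],q.x[1],0]
print((proj(ms,P)*1.5625).round(0).tolist())
mw=imaging.camera_model("wrist");Rw=cv2.Rodrigues(np.array(mw['rvec'],float))[0];cw=-Rw.T@np.array(mw['tvec'])
s=robot.sense();Rc=R.from_quat(s['orientation']);print('cam in tool',Rc.inv().apply(cw-s['position']).round(1),(Rc.inv().as_matrix()@Rw.T).round(3).tolist())
E
```

```text
[ 5.2696e+02 -2.0733e+02  4.0000e-02 -1.6650e+01  4.8450e+01  1.1290e+01
 -2.8060e+01 -7.8410e+01]
[[-2.4, 0.2], [0.7, -0.2], [-0.2, 0.5], [-0.3, 0.2], [0.1, -1.1], [-0.4, -1.4], [-0.8, -0.1], [-2.2, -1.6], [0.4, 0.0], [1.6, 0.9], [-2.4, -0.9], [-1.0, -0.2], [1.4, 1.3], [1.3, -0.9], [0.4, -0.8], [0.7, -1.8]]
pull [ 489.88660912 -160.27226346  110.75469593] knob [ 487.19282604 -287.32752952  111.01244911]
tray [ 5.51971e+02  1.77987e+02 -5.70000e-02] [-0.8 -0.5  0.5 -0.2  1.4  0.6 -1.1  0. ]
[[278.0, 540.0], [316.0, 415.0], [437.0, 436.0], [413.0, 566.0]]
cam in tool [  67.7   -0.6 -158.7] [[0.001, -0.968, -0.251], [1.0, 0.0, 0.001], [-0.001, -0.251, 0.968]]
```

```bash
python3 - <<'E'
from h import *
p=[526.96,-207.33,.04]
t=w(p,(40,0,140));Rt=faceR(.04)*R.from_euler('y',180,degrees=True)
print(t);print(tool(t,Rt))
s=robot.sense();Rc=R.from_quat(s['orientation'])
v=[440,-100,380];print('via in tool',Rc.inv().apply(np.array(v)-s['position']).round(1))
E
```

```text
[ 491.62929957 -208.74398222  234.24355653]
(array([-0.5341, -0.6309, -0.0073]), array([ -6.5 , -29.54, -24.05]))
via in tool [-445.  -550.1 -153.2]
```

```bash
python3 -m handwheel '[{"dx":-0.035,"dy":-0.046,"dz":-0.012},{"dx":-0.035,"dy":-0.046,"dz":-0.012},{"dx":-0.035,"dy":-0.046,"dz":-0.012},{"dx":-0.035,"dy":-0.046,"dz":-0.012},{"dx":-0.035,"dy":-0.046,"dz":-0.012},{"dx":-0.035,"dy":-0.046,"dz":-0.012},{"dx":-0.035,"dy":-0.046,"dz":-0.012},{"dx":-0.035,"dy":-0.046,"dz":-0.012},{"dx":-0.035,"dy":-0.046,"dz":-0.012},{"dx":-0.035,"dy":-0.046},{"dx":-0.035,"dy":-0.046},{"dx":-0.035,"dy":-0.046}]'; python3 - <<'E'
from h import *
p=[526.96,-207.33,.04]
t=w(p,(40,0,140));Rt=faceR(.04)*R.from_euler('y',180,degrees=True)
print(tool(t,Rt))
E
```

```text
(array([-0.5341, -0.6309, -0.0073]), array([ -6.5 , -29.54, -24.05]))$[0]: bad value
```

```bash
python3 -m handwheel '[{"dx":-0.035,"dy":-0.046,"dz":-0.012,"ax":0,"ay":0,"az":0,"grip":0}]'; python3 -m handwheel '[{"dx":-0.035,"dy":-0.046,"dz":-0.012,"grip":0}]'; python3 -m handwheel --help | head -30
```

```text
time_s: 0.32
position: [250.2, 524.0, 237.0]
orientation: [0.191, 0.982, -0.001, -0.001]
wrist_force: [2.1, -1.1, 1.2]
finger_gap: 1.0
finger_force: 0.0$[0]: bad value
invalid input: not JSON, or not a number
```

```bash
python3 -m handwheel '[{"dx":-0.035,"dy":-0.046,"dz":-0.012,"ax":0,"ay":0,"az":0,"grip":0},{"dx":-0.035,"dy":-0.046,"dz":-0.012,"ax":0,"ay":0,"az":0,"grip":0},{"dx":-0.035,"dy":-0.046,"dz":-0.012,"ax":0,"ay":0,"az":0,"grip":0},{"dx":-0.035,"dy":-0.046,"dz":-0.012,"ax":0,"ay":0,"az":0,"grip":0},{"dx":-0.035,"dy":-0.046,"dz":-0.012,"ax":0,"ay":0,"az":0,"grip":0},{"dx":-0.035,"dy":-0.046,"dz":-0.012,"ax":0,"ay":0,"az":0,"grip":0},{"dx":-0.035,"dy":-0.046,"dz":-0.012,"ax":0,"ay":0,"az":0,"grip":0},{"dx":-0.035,"dy":-0.046,"dz":-0.012,"ax":0,"ay":0,"az":0,"grip":0},{"dx":-0.035,"dy":-0.046,"dz":0,"ax":0,"ay":0,"az":0,"grip":0},{"dx":-0.035,"dy":-0.046,"dz":0,"ax":0,"ay":0,"az":0,"grip":0},{"dx":-0.035,"dy":-0.046,"dz":0,"ax":0,"ay":0,"az":0,"grip":0},{"dx":-0.035,"dy":-0.046,"dz":0,"ax":0,"ay":0,"az":0,"grip":0}]'; python3 - <<'E'
from h import *
p=[526.96,-207.33,.04]
t=w(p,(40,0,140));Rt=faceR(.04)*R.from_euler('y',180,degrees=True)
print(tool(t,Rt))
E
```

```text
time_s: 1.82
position: [431.2, -149.6, 335.0]
orientation: [0.193, 0.981, 0.0, 0.0]
wrist_force: [1.7, 0.2, -0.3]
finger_gap: 0.996
finger_force: 0.0
(array([-0.0783, -0.0318,  0.1008]), array([ -6.4 , -29.48, -24.03]))
```

```bash
python3 -m handwheel '[{"dx":-0.026,"dy":-0.011,"dz":0.033,"ax":0,"ay":0,"az":0,"grip":0},{"dx":-0.026,"dy":-0.011,"dz":0.033,"ax":0,"ay":0,"az":0,"grip":0},{"dx":-0.026,"dy":-0.010,"dz":0.033,"ax":0,"ay":0,"az":0,"grip":0},{"dx":0,"dy":0,"dz":0,"ax":-1.6,"ay":-7.4,"az":-6.0,"grip":0},{"dx":0,"dy":0,"dz":0,"ax":-1.6,"ay":-7.4,"az":-6.0,"grip":0},{"dx":0,"dy":0,"dz":0,"ax":-1.6,"ay":-7.4,"az":-6.0,"grip":0},{"dx":0,"dy":0,"dz":0,"ax":-1.6,"ay":-7.4,"az":-6.0,"grip":0},{"dx":0,"dy":0,"dz":0,"ax":0,"ay":0,"az":0,"grip":0}]'; python3 - <<'E'
from h import *
p=[526.96,-207.33,.04]
t=w(p,(40,0,140));Rt=faceR(.04)*R.from_euler('y',180,degrees=True)
print(tool(t,Rt))
m=imaging.camera_model("wrist");i=imaging.read_camera("wrist");np.save("w1.npy",dict(m),allow_pickle=True)
cv2.imwrite("pics/w1.png",cv2.resize(cv2.convertScaleAbs(i,alpha=1.2),(800,600),interpolation=cv2.INTER_CUBIC))
E
```

```text
time_s: 2.82
position: [490.2, -205.2, 234.8]
orientation: [-0.002, 0.971, 0.009, 0.24]
wrist_force: [0.3, 0.3, -0.7]
finger_gap: 1.006
finger_force: 0.0
(array([-0.001 , -0.0036,  0.0011]), array([ 0.  , -2.19, -2.02]))
```

View pics/w1.png

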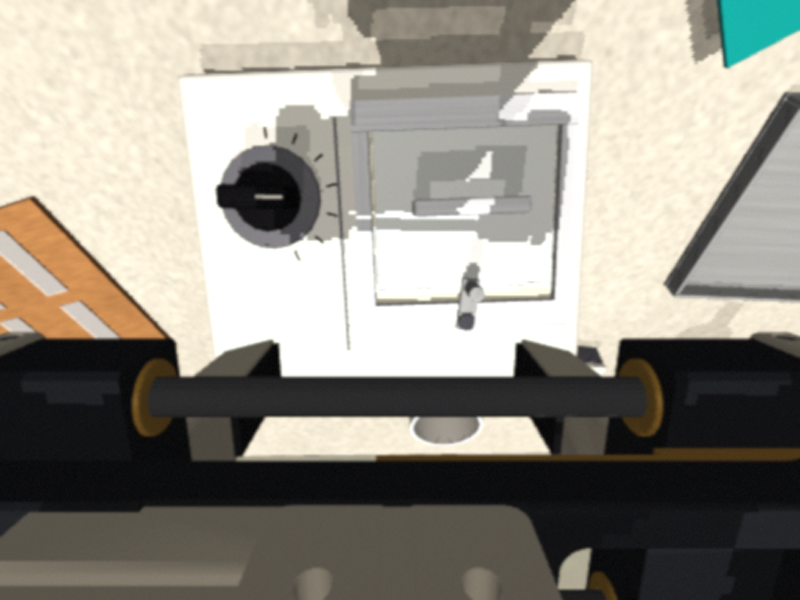

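The wrist view (800 px) shows the knob disc at (270,196), with the bar across the slope from (217,194) to (300,197). The white mark is on the +y half, so the angle is about 1.6. The tab pivot is at (466,322) with the pin top near (476,290), the pull bar is at (472,205), and the pocket's upper corners are at (376,304) and (554,298). I refine the fit with these.

```bash
cat > fit.py <<'E'
from h import *
T=lambda a:[(232+x/3.636,140+y/3.636) for x,y in a]
S=lambda a:[(210+(x-436.4)/3.636,110+y/3.636) for x,y in a]
mt,ms=imaging.camera_model("top"),imaging.camera_model("side")
mw=np.load("w1.npy",allow_pickle=True).item()
ot=np.array(T([(392,312),(42,108),(245,97),(248,302),(55,315),(325,220)]))
os_=np.array(S([(765,130),(745,402),(565,135),(738,212),(728,375),(535,292),(680,135)]))
ow=np.array([(183,75),(590,62),(376,304),(554,298),(270,196),(413,206),(530,203),(466,322),(476,291),(367,128),(563,121)])/1.5625
def res(p):
    X,Y,yaw,fx,fy,lw,kx,ky,px,py,ta=p
    ul=(fx+82.5,fy+72.5,8);ur=(fx+82.5,fy-72.5,8);lr=(fx-60.5-lw,fy-72.5,9);ll=(fx-60.5-lw,fy+72.5,9);k=(kx,ky,14)
    a=proj(mt,w(p,[(-110,-135,0),ul,ur,lr,ll,k]))-ot
    b=proj(ms,w(p,[(-110,-135,0),(-110,135,0),ur,lr,ll,ul,k]))-os_
    pv=np.array([fx+72.5,fy,16]);pin=pv+[-24*np.cos(ta),24*np.sin(ta),20]
    c=proj(mw,w(p,[(-110,-135,0),(-110,135,0),(fx+60.5,fy-62.5,8),(fx+60.5,fy+62.5,8),k,(px,py-35,40),(px,py+35,40),pv,pin,(fx-54.5,fy-62.5,10),(fx-54.5,fy+62.5,10)]))-ow
    return np.r_[a.ravel()*.6,b.ravel()*.6,c.ravel()]
r=least_squares(res,[527,-207,0,-16,48,11,-28,-78,-20,48,.1],loss='soft_l1')
p=r.x
if __name__=="__main__":
    print(p.round(2).tolist());print(res(p).reshape(-1,2).round(1).tolist())
E
python3 fit.py
```

```text
[527.8, -206.98, 0.04, -17.81, 50.48, 10.56, -32.13, -77.37, -22.85, 49.73, 0.13]
[[0.3, -0.2], [-0.6, 0.3], [-0.7, 0.2], [-0.5, -0.7], [-0.8, -1.0], [-0.8, 0.7], [0.1, 0.1], [0.7, 0.6], [-0.6, 0.3], [0.7, 1.3], [0.6, -0.0], [0.2, 0.0], [1.0, -0.5], [-4.6, 0.5], [2.7, -0.1], [-0.5, -0.6], [-0.4, -0.2], [-0.1, 0.2], [-0.1, 0.2], [0.1, -0.2], [-0.1, -1.4], [-0.0, 0.2], [0.3, 0.5], [-0.1, 0.9]]
```

```bash
python3 - <<'E'
from h import *
from fit import p,mw
print('axis z44 px',proj(mw,w(p,[(p[6],p[7],44)]))*1.5625)
for th in (1.5,1.6,1.7,1.8):
    e=[(p[6]+u*np.cos(th),p[7]-u*np.sin(th),44) for u in(21,-21)];print(th,(proj(mw,w(p,e))*1.5625).round(0).tolist())
i=cv2.imread("pics/w1.png")[150:240,200:330]
g=cv2.cvtColor(i,cv2.COLOR_BGR2GRAY)
wm=np.argwhere((g>110)&(np.hypot(*(np.indices(g.shape)-np.array([46,66])[:,None,None]))<30));print('mark',wm.mean(0)[::-1]+[200,150],np.linalg.eigh(np.cov(wm.T))[1][:,1],len(wm))
b=np.argwhere((g<45)[:, :20]);print('bar left part',b.mean(0)[::-1]+[200,150])
print(robot.sense()['joint_pos'])
base=faceR(p[2])*R.from_euler('y',180,degrees=True)
for h in(75,18.5):print(tool(w(p,(p[6],p[7],h)),base*R.from_euler('z',1.62)))
E
```

```text
axis z44 px [[255.21631879 195.11187054]]
1.5 [[220.0, 199.0], [291.0, 191.0]]
1.6 [[219.0, 195.0], [291.0, 195.0]]
1.7 [[219.0, 191.0], [291.0, 199.0]]
1.8 [[219.0, 188.0], [291.0, 202.0]]
mark [268.86458333 196.40625   ] [0.01943844 0.99981106] 96
bar left part [218.66666667 193.5       ]
[-0.18457736  0.05553304  0.68056457  2.20006343 -0.55221957  0.53733702
  2.48953441]
(array([ 0.0665, -0.0829,  0.069 ]), array([-1.74, -1.79, 90.94]))
(array([ 0.0642, -0.0829,  0.1254]), array([-1.74, -1.79, 90.94]))
```

```bash
python3 -m handwheel '[{"dx":0.02,"dy":-0.028,"dz":0,"ax":-0.8,"ay":-0.8,"az":10,"grip":0},{"dx":0.02,"dy":-0.028,"dz":0,"ax":-0.8,"ay":-0.8,"az":10,"grip":0}]'; python3 -c "
from bench import robot;print(robot.sense()['joint_pos'].round(2))"
```

```text
time_s: 3.12
position: [454.9, -257.6, 213.7]
orientation: [0.164, 0.952, 0.065, 0.249]
wrist_force: [0.4, -0.2, 0.2]
finger_gap: 0.998
finger_force: 0.0
[-0.02  0.12  0.76  2.24 -0.85  0.61  2.61]
```

```bash
python3 - <<'E'
from h import *
from fit import p
base=faceR(p[2])*R.from_euler('y',180,degrees=True)
print(tool(w(p,(p[6],p[7],85)),base*R.from_euler('z',1.62-np.pi)))
E
```

```text
(array([ 0.0141, -0.0389,  0.0562]), array([   1.55,    0.63, -109.12]))
```

```bash
python3 -m handwheel '[{"dx":0.014,"dy":-0.039,"dz":0.0,"ax":0,"ay":0,"az":0,"grip":0},{"dx":0,"dy":0,"dz":0,"ax":0.15,"ay":0.06,"az":-9.92,"grip":0},{"dx":0,"dy":0,"dz":0,"ax":0.15,"ay":0.06,"az":-9.92,"grip":0},{"dx":0,"dy":0,"dz":0,"ax":0.15,"ay":0.06,"az":-9.92,"grip":0},{"dx":0,"dy":0,"dz":0,"ax":0.15,"ay":0.06,"az":-9.92,"grip":0},{"dx":0,"dy":0,"dz":0,"ax":0.15,"ay":0.06,"az":-9.92,"grip":0},{"dx":0,"dy":0,"dz":0,"ax":0.15,"ay":0.06,"az":-9.92,"grip":0},{"dx":0,"dy":0,"dz":0,"ax":0.15,"ay":0.06,"az":-9.92,"grip":0},{"dx":0,"dy":0,"dz":0,"ax":0.15,"ay":0.06,"az":-9.92,"grip":0},{"dx":0,"dy":0,"dz":0,"ax":0.15,"ay":0.06,"az":-9.92,"grip":0},{"dx":0,"dy":0,"dz":0,"ax":0.15,"ay":0.06,"az":-9.92,"grip":0},{"dx":0,"dy":0,"dz":0,"ax":0.15,"ay":0.06,"az":-9.92,"grip":0}]';cat > go.py <<'E'
import sys
from h import *
from fit import p
base=faceR(p[2])*R.from_euler('y',180,degrees=True)
x,y,z,az=map(float,sys.argv[1:5])
print(*tool(w(p,(x,y,z)),base*R.from_euler('z',az,degrees=True)))
s=robot.sense();f=faceR(p[2]).inv()
print('face pos',f.apply(s['position']-w(p,(0,0,0))).round(1),'F',f.apply(s['wrist_force']).round(1),'M',np.round(s['moment'],2),'gap',round(92*s['finger_gap'],1),'ff',s['finger_force'],'az',(base.inv()*R.from_quat(s['orientation'])).as_rotvec(degrees=True).round(1),'t',s['time_s'],'j',s['joint_pos'].round(2))
E
python3 go.py -32.1 -77.4 18.5 -87.2
```

```text
time_s: 4.62
position: [444.1, -280.1, 171.5]
orientation: [-0.489, 0.841, -0.112, 0.204]
wrist_force: [-0.6, -0.9, -0.2]
finger_gap: 1.003
finger_force: 0.0
[ 0.0014 -0.0107  0.0923] [  2.92  -1.17 -28.86]
face pos [-35.5 -70.1 111.1] F [-0.7 -0.9  0.1] M [0.07 0.64 0.04] gap 92.2 ff 0.0 az [ -1.4   3.  -58.3] t 4.625 j [ 1.66  0.48 -1.27  2.15  0.51  0.46  2.73]
```

```bash
python3 -m handwheel '[{"dx":0,"dy":0,"dz":0,"ax":0,"ay":0,"az":10.5,"grip":0},{"dx":0,"dy":0,"dz":0,"ax":0,"ay":0,"az":10.5,"grip":0},{"dx":0,"dy":0,"dz":0,"ax":0,"ay":0,"az":10.5,"grip":0},{"dx":0,"dy":0,"dz":0,"ax":0,"ay":0,"az":10.5,"grip":0},{"dx":0,"dy":0,"dz":0,"ax":0,"ay":0,"az":10.5,"grip":0},{"dx":0,"dy":0,"dz":0,"ax":0,"ay":0,"az":10.5,"grip":0},{"dx":0,"dy":0,"dz":0,"ax":0,"ay":0,"az":10.5,"grip":0},{"dx":0,"dy":0,"dz":0,"ax":0,"ay":0,"az":10.5,"grip":0}]';python3 go.py -32.1 -77.4 75 92.8
```

```text
time_s: 5.62
position: [445.1, -277.0, 172.1]
orientation: [0.202, 0.951, 0.056, 0.226]
wrist_force: [-0.5, -0.8, -0.3]
finger_gap: 1.004
finger_force: 0.0
[-0.0082 -0.0075  0.0359] [-2.85 -1.64 66.78]
face pos [-34.2 -67.  111.1] F [-0.6 -0.7 -0. ] M [ 0.02  0.51 -0.01] gap 92.4 ff 0.0 az [ 0.7  3.  26. ] t 5.625 j [ 1.43  0.32 -0.92  2.16 -0.03  0.39  1.77]
```

```bash
python3 -m handwheel '[{"dx":-0.008,"dy":-0.008,"dz":0,"ax":0,"ay":0,"az":0,"grip":0},{"dx":0,"dy":0,"dz":0,"ax":-0.41,"ay":-0.23,"az":9.55,"grip":0},{"dx":0,"dy":0,"dz":0,"ax":-0.41,"ay":-0.23,"az":9.55,"grip":0},{"dx":0,"dy":0,"dz":0,"ax":-0.41,"ay":-0.23,"az":9.55,"grip":0},{"dx":0,"dy":0,"dz":0,"ax":-0.41,"ay":-0.23,"az":9.55,"grip":0},{"dx":0,"dy":0,"dz":0,"ax":-0.41,"ay":-0.23,"az":9.55,"grip":0},{"dx":0,"dy":0,"dz":0,"ax":-0.41,"ay":-0.23,"az":9.55,"grip":0},{"dx":0,"dy":0,"dz":0,"ax":-0.41,"ay":-0.23,"az":9.55,"grip":0},{"dx":0,"dy":0,"dz":0,"ax":0,"ay":0,"az":0,"grip":0}]';python3 go.py -32.1 -77.4 18.5 92.8
```

```text
time_s: 6.75
position: [448.3, -287.5, 173.4]
orientation: [0.683, 0.683, 0.19, 0.176]
wrist_force: [0.4, 0.0, -0.9]
finger_gap: 1.0
finger_force: 0.0
[ 0.0001 -0.001   0.0923] [-0.01 -0.08  0.67]
face pos [-31.1 -77.7 110.8] F [-0.1  0.  -1. ] M [-0.14  0.66  0.02] gap 92.0 ff 0.0 az [-0.1  0.1 92.1] t 6.75 j [ 1.3   0.28 -0.69  2.18 -0.44  0.36  1.04]
```

```bash
python3 -m handwheel '[{"dx":0,"dy":-0.001,"dz":0.03,"ax":0,"ay":0,"az":0.7,"grip":0},{"dx":0,"dy":0,"dz":0.03,"ax":0,"ay":0,"az":0,"grip":0},{"dx":0,"dy":0,"dz":0.02,"ax":0,"ay":0,"az":0,"grip":0},{"dx":0,"dy":0,"dz":0.012,"ax":0,"ay":0,"az":0,"grip":0},{"dx":0,"dy":0,"dz":0,"ax":0,"ay":0,"az":0,"grip":150},{"dx":0,"dy":0,"dz":0,"ax":0,"ay":0,"az":0,"grip":150},{"dx":0,"dy":0,"dz":0,"ax":0,"ay":0,"az":0,"grip":150},{"dx":0,"dy":0,"dz":0,"ax":0,"ay":0,"az":0,"grip":255},{"dx":0,"dy":0,"dz":0,"ax":0,"ay":0,"az":0,"grip":255},{"dx":0,"dy":0,"dz":0,"ax":0,"ay":0,"az":0,"grip":255}]' 20;python3 go.py -32.1 -77.4 18.5 92.8
```

```text
time_s: 8.0
position: [492.5, -285.3, 93.3]
orientation: [0.689, 0.677, 0.191, 0.175]
wrist_force: [-0.3, 0.3, 0.6]
finger_gap: 0.396
finger_force: 0.0
[-0.0003  0.0007  0.0008] [ 0.   -0.04 -0.2 ]
face pos [-32.8 -77.   19.3] F [0.1 0.3 0.7] M [-0.07  0.65 -0.01] gap 36.4 ff 0.0 az [-0.  0. 93.] t 8.0 j [ 1.11  0.46 -0.61  2.2  -0.4   0.13  0.98]
```

```bash
python3 -m handwheel '[{"dx":0,"dy":0,"dz":0,"ax":0,"ay":0,"az":0,"grip":255},{"dx":0,"dy":0,"dz":0,"ax":0,"ay":0,"az":0,"grip":255},{"dx":0,"dy":0,"dz":0,"ax":0,"ay":0,"az":0,"grip":255},{"dx":0,"dy":0,"dz":0,"ax":0,"ay":0,"az":0,"grip":255}]' 20;python3 go.py -32.1 -77.4 18.5 92.8
```

```text
time_s: 8.5
position: [493.8, -285.3, 93.9]
orientation: [0.688, 0.677, 0.192, 0.175]
wrist_force: [4.4, 1.6, 1.3]
finger_gap: 0.151
finger_force: 20.0
[-0.0003 -0.0007  0.0007] [ 0.1  -0.02 -0.16]
face pos [-31.4 -77.1  19.2] F [ 4.5  1.4 -1.1] M [ 0.08 -0.57  0.1 ] gap 13.9 ff 19.99310463666916 az [-0.1 -0.1 93. ] t 8.5 j [ 1.11  0.46 -0.61  2.2  -0.4   0.13  0.98]
```

```bash
python3 -m handwheel '[{"dx":0,"dy":0.001,"dz":0,"ax":0,"ay":0,"az":-10,"grip":255},{"dx":0,"dy":0,"dz":0,"ax":0,"ay":0,"az":-10,"grip":255},{"dx":0,"dy":0,"dz":0,"ax":0,"ay":0,"az":-10,"grip":255},{"dx":0,"dy":0,"dz":0,"ax":0,"ay":0,"az":-10,"grip":255},{"dx":0,"dy":0,"dz":0,"ax":0,"ay":0,"az":0,"grip":255}]' 20;python3 go.py -31.8 -77.4 18.5 0
```

```text
time_s: 9.12
position: [492.2, -285.9, 93.0]
orientation: [0.417, 0.872, 0.12, 0.229]
wrist_force: [-4.0, -2.8, -1.2]
finger_gap: 0.15
finger_force: 20.0
[-0.0007  0.0013  0.0007] [-1.000e-02 -1.000e-01 -5.314e+01]
face pos [-33.2 -77.6  19.2] F [-4.1 -2.6  1. ] M [-0.74  1.31 -0.36] gap 13.8 ff 19.992275834083557 az [ 0.   0.1 53.1] t 9.125 j [ 1.17  0.48 -0.68  2.2  -0.07  0.13  1.36]
```

Smooth, continue to the stop.

```bash
python3 -m handwheel '[{"dx":-0.001,"dy":0.001,"dz":0,"ax":0,"ay":0,"az":-10,"grip":255},{"dx":0,"dy":0,"dz":0,"ax":0,"ay":0,"az":-10,"grip":255},{"dx":0,"dy":0,"dz":0,"ax":0,"ay":0,"az":-10,"grip":255},{"dx":0,"dy":0,"dz":0,"ax":0,"ay":0,"az":-10,"grip":255},{"dx":0,"dy":0,"dz":0,"ax":0,"ay":0,"az":-8,"grip":255},{"dx":0,"dy":0,"dz":0,"ax":0,"ay":0,"az":0,"grip":255}]' 20;python3 go.py -31.8 -77.4 18.5 0
```

```text
time_s: 9.88
position: [491.4, -288.0, 92.5]
orientation: [0.029, 0.966, 0.016, 0.256]
wrist_force: [-6.6, -9.7, -5.5]
finger_gap: 0.152
finger_force: 20.0
[-0.0023  0.0025  0.0007] [-0.08 -0.29 -5.42]
face pos [-34.3 -79.6  19.2] F [-8.8 -9.5 -1.3] M [-1.99  2.34 -1.07] gap 13.9 ff 19.994814097881317 az [0.1 0.3 5.4] t 9.875 j [ 1.24  0.51 -0.77  2.19  0.32  0.14  1.81]
```

```bash
python3 -m handwheel '[{"dx":0.001,"dy":-0.001,"dz":0,"ax":0,"ay":0,"az":-4,"grip":255},{"dx":0,"dy":0,"dz":0,"ax":0,"ay":0,"az":-4,"grip":255},{"dx":0,"dy":0,"dz":0,"ax":0,"ay":0,"az":-3,"grip":255},{"dx":0,"dy":0,"dz":0,"ax":0,"ay":0,"az":0,"grip":255}]' 20;python3 go.py -31.8 -77.4 18.5 0
```

```text
time_s: 10.38
position: [491.7, -288.3, 92.6]
orientation: [-0.064, 0.964, -0.008, 0.257]
wrist_force: [-3.2, -6.8, -3.6]
finger_gap: 0.163
finger_force: 21.2
[-0.0024  0.0023  0.0007] [-0.03 -0.19  5.52]
face pos [-33.9 -80.   19.2] F [-4.8 -6.7 -1.4] M [-1.04  1.59 -1.22] gap 15.0 ff 21.18133011739701 az [ 0.   0.2 -5.5] t 10.375 j [ 1.26  0.52 -0.8   2.19  0.42  0.15  1.91]
```

```bash
python3 -m handwheel '[{"dx":0,"dy":0,"dz":0,"ax":0,"ay":0,"az":0,"grip":130},{"dx":0,"dy":0,"dz":0,"ax":0,"ay":0,"az":0,"grip":130},{"dx":0,"dy":0,"dz":0,"ax":0,"ay":0,"az":0,"grip":130},{"dx":0,"dy":0,"dz":-0.02,"ax":0,"ay":0,"az":0,"grip":130},{"dx":0,"dy":0,"dz":-0.03,"ax":0,"ay":0,"az":3,"grip":130},{"dx":0,"dy":0,"dz":-0.03,"ax":0,"ay":0,"az":3,"grip":130},{"dx":-0.02,"dy":0.04,"dz":-0.02,"ax":0,"ay":0,"az":0,"grip":130},{"dx":-0.02,"dy":0.04,"dz":0,"ax":0,"ay":0,"az":0,"grip":130},{"dx":-0.02,"dy":0.04,"dz":0,"ax":0,"ay":0,"az":0,"grip":130},{"dx":0,"dy":0,"dz":0,"ax":0,"ay":0,"az":0,"grip":130}]' 20;python3 go.py 30.9 53.6 15 0;  python3 - <<'E'
from h import *
m=imaging.camera_model("wrist");i=imaging.read_camera("wrist");np.save("w2.npy",dict(m),allow_pickle=True)
cv2.imwrite("pics/w2.png",cv2.resize(cv2.convertScaleAbs(i,alpha=.8),(800,600),interpolation=cv2.INTER_CUBIC))
E
```

```text
time_s: 11.62
position: [492.9, -162.7, 211.9]
orientation: [-0.02, 0.966, 0.005, 0.26]
wrist_force: [-0.8, -0.5, -0.2]
finger_gap: 0.49
finger_force: 0.0
[-0.0002  0.0079  0.1046] [0.11 0.09 0.35]
face pos [ 30.6  45.5 119.6] F [-0.8 -0.5  0.3] M [-0.06  0.65 -0.05] gap 45.1 ff 0.0 az [-0.1 -0.1 -0.4] t 11.625 j [ 1.4   0.24 -1.17  2.2   0.16  0.34  1.78]
```

View pics/w2.png

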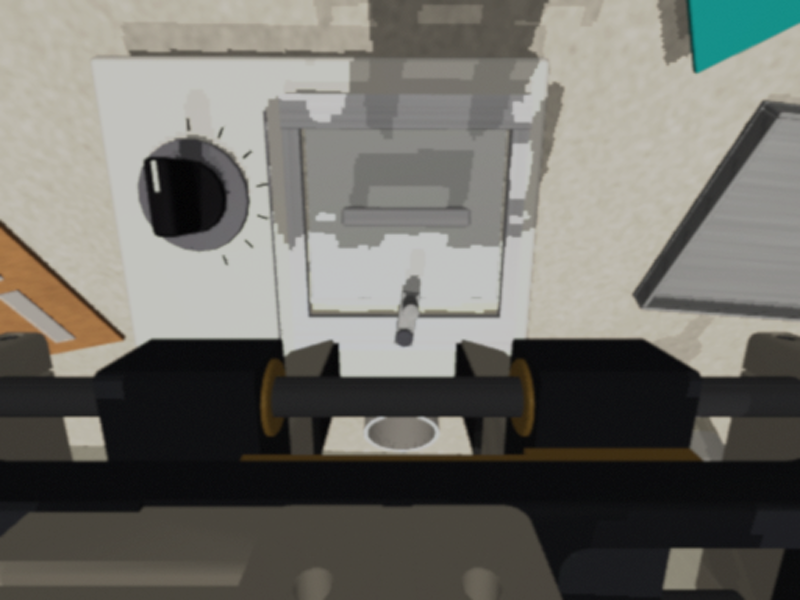

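The wrist view shows the knob mark now pointing downhill at (154,176), with the bar along the slope like the face's left edge. The pull is at (406,217), the tab pivot at (404,338) and the pin at about (411,297). I compare these with the model.

```bash
python3 - <<'E'
from h import *
from fit import p
m=np.load("w2.npy",allow_pickle=True).item();fx,fy=p[3],p[4]
P=lambda a:(proj(m,w(p,a))*1.5625).round(0).tolist()
print('pocket up',P([(fx+60.5,fy-62.5,8),(fx+60.5,fy+62.5,8)]),'lip',P([(fx-54.5,fy-62.5,10.5),(fx-54.5,fy+62.5,10.5)]))
print('pull',P([(p[8],p[9]-35,40),(p[8],p[9]+35,40)]))
for k in (-.1,0,.1):
  c,s=np.cos(k),np.sin(k);print('bar left edge',k,P([(p[6]-21*c-7*s,p[7]+21*s-7*c,44),(p[6]+21*c-7*s,p[7]-21*s-7*c,44)]))
for ta in(0,.1,.2):
  q=np.array((fx+72.5-24*np.cos(ta),fy+24*np.sin(ta),0));print('pin base,top',ta,P([q+[0,0,12.5],q+[0,0,36.5],(fx+72.5,fy,14),(fx+72.5-30*np.cos(ta),fy+30*np.sin(ta),12.5)]))
E
```

```text
pocket up [[309.0, 314.0], [499.0, 315.0]] lip [[299.0, 125.0], [513.0, 127.0]]
pull [[341.0, 215.0], [469.0, 216.0]]
bar left edge -0.1 [[143.0, 157.0], [161.0, 238.0]]
bar left edge 0 [[146.0, 155.0], [157.0, 237.0]]
bar left edge 0.1 [[150.0, 154.0], [153.0, 235.0]]
pin base,top 0 [[404.0, 299.0], [405.0, 309.0], [404.0, 335.0], [404.0, 289.0]]
pin base,top 0.1 [[408.0, 299.0], [409.0, 309.0], [404.0, 335.0], [409.0, 290.0]]
pin base,top 0.2 [[412.0, 299.0], [413.0, 310.0], [404.0, 335.0], [414.0, 290.0]]
```

```bash
python3 -m handwheel '[{"dx":0,"dy":0.008,"dz":0.03,"ax":0,"ay":0,"az":0,"grip":130},{"dx":0,"dy":0,"dz":0.03,"ax":0,"ay":0,"az":0,"grip":130},{"dx":0,"dy":0,"dz":0.025,"ax":0,"ay":0,"az":0,"grip":130},{"dx":0,"dy":0,"dz":0.018,"ax":0,"ay":0,"az":0,"grip":130},{"dx":0,"dy":0,"dz":0,"ax":0,"ay":0,"az":0,"grip":255},{"dx":0,"dy":0,"dz":0,"ax":0,"ay":0,"az":0,"grip":255},{"dx":0,"dy":0,"dz":0,"ax":0,"ay":0,"az":0,"grip":255},{"dx":0,"dy":0,"dz":0,"ax":0,"ay":0,"az":0,"grip":255}]' 10;python3 go.py 31 54 16 0
```

```text
time_s: 12.68
position: [540.5, -157.6, 124.1]
orientation: [-0.017, 0.966, 0.005, 0.259]
wrist_force: [-3.0, 2.0, 0.7]
finger_gap: 0.103
finger_force: 5.0
[-0.0029  0.0051  0.0037] [ 0.04 -0.03 -0.03]
face pos [28.1 48.9 19.7] F [-2.2  2.1  2.1] M [0.32 0.97 0.14] gap 9.4 ff 4.977913722395897 az [-0.  0.  0.] t 12.675 j [ 0.84  0.37 -0.66  2.25  0.65  0.12  1.25]
```

```bash
python3 -m handwheel '[{"dx":0,"dy":0,"dz":0,"ax":0,"ay":0,"az":0,"grip":255},{"dx":0,"dy":0,"dz":0,"ax":0,"ay":0,"az":0,"grip":255}]' 10;python3 go.py 31 54 16 0
```

```text
time_s: 12.92
position: [540.6, -157.6, 124.0]
orientation: [-0.017, 0.966, 0.005, 0.258]
wrist_force: [-6.1, 2.8, 5.5]
finger_gap: 0.105
finger_force: 10.0
[-0.0029  0.0051  0.0035] [ 0.03 -0.05 -0.02]
face pos [28.1 48.9 19.5] F [-2.4  3.   7.7] M [0.52 1.24 0.29] gap 9.7 ff 10.004962384700775 az [-0.  0.  0.] t 12.925 j [ 0.84  0.37 -0.66  2.25  0.65  0.12  1.25]
```

```bash
python3 -m handwheel '[{"dx":0,"dy":0,"dz":-0.001,"ax":0,"ay":4,"az":0,"grip":255},{"dx":0,"dy":0,"dz":-0.001,"ax":0,"ay":4,"az":0,"grip":255},{"dx":0,"dy":0,"dz":0,"ax":0,"ay":0,"az":0,"grip":255},{"dx":-0.001,"dy":0.008,"dz":0,"ax":0,"ay":0,"az":0,"grip":255},{"dx":0,"dy":0,"dz":0,"ax":0,"ay":0,"az":0,"grip":255}]' 10;python3 go.py 31 54 16 0
```

```text
time_s: 13.55
position: [540.2, -150.7, 125.8]
orientation: [-0.017, 0.982, 0.003, 0.191]
wrist_force: [-3.2, -2.8, -1.1]
finger_gap: 0.104
finger_force: 10.0
[-0.0029 -0.0018  0.0048] [-0.03 -8.02 -0.08]
face pos [28.8 55.8 21.2] F [-3.4 -2.7  0.7] M [-0.46  1.2  -0.27] gap 9.6 ff 9.999944418668747 az [0.  8.  0.1] t 13.55 j [ 0.88  0.41 -0.8   2.13  0.58  0.39  1.28]
```

```bash
python3 -m handwheel '[{"dx":-0.0045,"dy":0.0085,"dz":-0.0005,"ax":0,"ay":0,"az":0,"grip":255},{"dx":-0.0075,"dy":0.006,"dz":-0.001,"ax":0,"ay":0,"az":0,"grip":255},{"dx":-0.009,"dy":0.0025,"dz":-0.001,"ax":0,"ay":0,"az":0,"grip":255},{"dx":0,"dy":0,"dz":0,"ax":0,"ay":0,"az":0,"grip":255}]' 10;python3 go.py 53 74.4 20 0
```

```text
time_s: 14.05
position: [559.3, -132.1, 136.7]
orientation: [-0.017, 0.981, 0.004, 0.191]
wrist_force: [-3.4, -0.6, 3.4]
finger_gap: 0.099
finger_force: 10.0
[-0.0017  0.0006  0.0006] [ 0.04 -7.93 -0.01]
face pos [51.4 73.8 20.8] F [-1.2 -0.5  4.6] M [-0.07  0.85 -0.03] gap 9.1 ff 9.999673068523407 az [-0.   7.9  0. ] t 14.05 j [ 0.83  0.41 -0.8   2.09  0.58  0.42  1.25]
```

```bash
python3 -m handwheel '[{"dx":0,"dy":0,"dz":0,"ax":0,"ay":0,"az":0,"grip":255},{"dx":-0.005,"dy":0,"dz":-0.0007,"ax":0,"ay":0,"az":0,"grip":255},{"dx":-0.005,"dy":-0.001,"dz":-0.0007,"ax":0,"ay":0,"az":0,"grip":255},{"dx":-0.003,"dy":-0.001,"dz":-0.0005,"ax":0,"ay":0,"az":0,"grip":255},{"dx":0,"dy":0,"dz":0,"ax":0,"ay":0,"az":0,"grip":255}]' 20;python3 go.py 59 74 20 0
```

```text
time_s: 14.68
position: [568.9, -131.6, 142.2]
orientation: [-0.018, 0.982, 0.005, 0.19]
wrist_force: [-8.4, 6.3, 4.5]
finger_gap: 0.102
finger_force: 20.0
[0.0034 0.0002 0.0012] [ 0.18 -8.13  0.05]
face pos [62.5 73.8 20.7] F [-4.8  6.6  7.9] M [1.22 1.85 0.46] gap 9.4 ff 19.996678233146667 az [-0.2  8.1 -0.1] t 14.675 j [ 0.83  0.42 -0.81  2.06  0.57  0.45  1.26]
```

```bash
python3 -m handwheel '[{"dx":-0.003,"dy":-0.001,"dz":-0.0005,"ax":0,"ay":0,"az":0,"grip":255},{"dx":-0.003,"dy":-0.001,"dz":-0.0005,"ax":0,"ay":0,"az":0,"grip":255},{"dx":0,"dy":0,"dz":0,"ax":0,"ay":0,"az":0,"grip":255}]' 20;python3 go.py 59 74 20 0
```

```text
time_s: 15.05
position: [569.3, -131.8, 142.2]
orientation: [-0.019, 0.983, 0.006, 0.185]
wrist_force: [-21.4, 11.6, 3.6]
finger_gap: 0.099
finger_force: 20.0
[0.0037 0.0003 0.0011] [ 0.3  -8.67  0.1 ]
face pos [62.9 73.7 20.6] F [-16.3  12.3  13.6] M [2.46 4.52 1.02] gap 9.1 ff 20.00124156475067 az [-0.3  8.7 -0.1] t 15.05 j [ 0.83  0.42 -0.81  2.05  0.56  0.47  1.27]
```

```bash
python3 -m handwheel '[{"dx":0,"dy":0,"dz":0,"ax":0,"ay":0,"az":0,"grip":130},{"dx":0,"dy":0,"dz":0,"ax":0,"ay":0,"az":0,"grip":130},{"dx":0,"dy":0,"dz":0,"ax":0,"ay":0,"az":0,"grip":130},{"dx":0,"dy":0,"dz":-0.03,"ax":0,"ay":0,"az":0,"grip":130},{"dx":0,"dy":0,"dz":-0.04,"ax":0,"ay":0,"az":0,"grip":130},{"dx":0,"dy":0,"dz":-0.02,"ax":0,"ay":0,"az":0,"grip":130},{"dx":0.02,"dy":-0.01,"dz":0,"ax":0,"ay":-4,"az":0,"grip":130},{"dx":0.02,"dy":-0.01,"dz":0,"ax":0,"ay":-4,"az":0,"grip":130}]' 30;python3 go.py -22.9 49.7 60 90;python3 - <<'E'
from h import *
m=imaging.camera_model("wrist");i=imaging.read_camera("wrist");np.save("w3.npy",dict(m),allow_pickle=True)
cv2.imwrite("pics/w3.png",cv2.resize(cv2.convertScaleAbs(i,alpha=.8),(800,600),interpolation=cv2.INTER_CUBIC))
E
```

```text
time_s: 16.05
position: [506.5, -158.7, 214.2]
orientation: [-0.017, 0.965, 0.004, 0.261]
wrist_force: [-0.1, -0.1, 0.3]
finger_gap: 0.488
finger_force: 0.0
[0.0667 0.0008 0.0545] [ 0.12  0.23 90.02]
face pos [ 43.6  49.  114.8] F [ 0.  -0.1  0.3] M [ 0.05  0.68 -0.  ] gap 44.9 ff 0.0 az [ 0.1 -0.2 -0. ] t 16.05 j [ 1.35  0.25 -1.16  2.18  0.24  0.35  1.67]
```

View pics/w3.png

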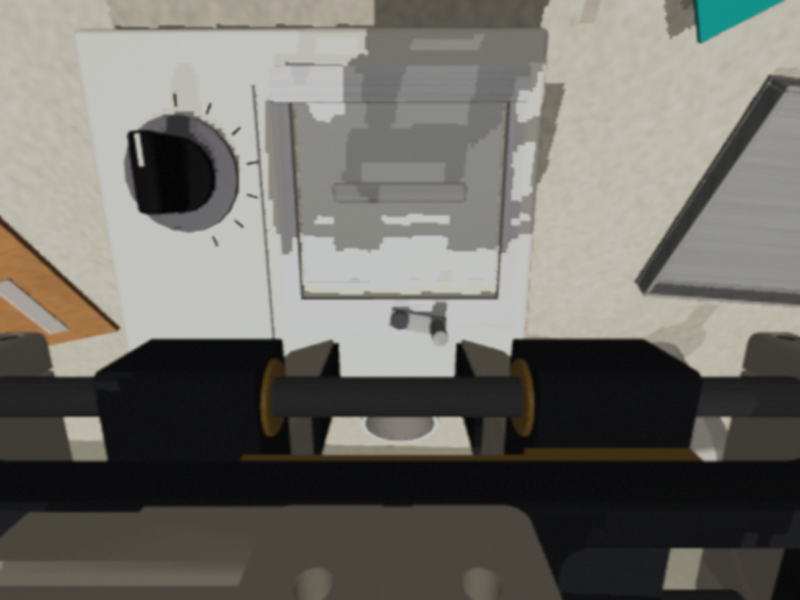

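The tab now points to +y and slightly uphill, with its pivot at (400,319) and tip at (446,322), so it is at its stop. The knob mark is still downhill, and the pull is at (400,192). Next I turn above the pull.

```bash
python3 -m handwheel '[{"dx":0.033,"dy":0.001,"dz":0,"ax":0,"ay":0,"az":10,"grip":100},{"dx":0.033,"dy":-0.006,"dz":0,"ax":0,"ay":0,"az":10,"grip":100},{"dx":0,"dy":0,"dz":0,"ax":0,"ay":0,"az":10,"grip":100},{"dx":0,"dy":0,"dz":0,"ax":0,"ay":0,"az":10,"grip":100},{"dx":0,"dy":0,"dz":0,"ax":0,"ay":0,"az":10,"grip":100},{"dx":0,"dy":0,"dz":0,"ax":0,"ay":0,"az":10,"grip":100},{"dx":0,"dy":0,"dz":0,"ax":0,"ay":0,"az":10,"grip":100},{"dx":0,"dy":0,"dz":0,"ax":0,"ay":0,"az":10,"grip":100},{"dx":0,"dy":0,"dz":0,"ax":0,"ay":0,"az":10,"grip":100},{"dx":0,"dy":0,"dz":0.04,"ax":0,"ay":0,"az":0,"grip":100},{"dx":0,"dy":0,"dz":0,"ax":0,"ay":0,"az":0,"grip":100}]' 30;python3 go.py -22.9 49.7 15 90
```

```text
time_s: 17.48
position: [467.9, -156.8, 147.1]
orientation: [0.67, 0.696, 0.187, 0.178]
wrist_force: [-0.2, 0.1, -0.2]
finger_gap: 0.612
finger_force: 0.0
[-0.0028  0.0004  0.0609] [-0.07 -0.23  0.14]
face pos [-23.3  52.2  75.9] F [-0.2  0.1 -0.1] M [-0.08  0.66  0.02] gap 56.3 ff 0.0 az [-0.1  0.2 89.9] t 17.475 j [ 1.03  0.23 -0.75  2.35 -0.22  0.13  0.59]
```

```bash
python3 -m handwheel '[{"dx":-0.0025,"dy":0,"dz":0.02,"ax":0,"ay":0,"az":0,"grip":100},{"dx":0,"dy":0,"dz":0.012,"ax":0,"ay":0,"az":0,"grip":100},{"dx":0,"dy":0,"dz":0,"ax":0,"ay":0,"az":0,"grip":100}]' 30;python3 go.py -22.9 49.7 15 90
```

```text
time_s: 17.85
position: [478.8, -160.1, 131.3]
orientation: [0.671, 0.696, 0.187, 0.175]
wrist_force: [-0.3, -0.1, 0.2]
finger_gap: 0.609
finger_force: 0.0
[ 0.0008 -0.0009  0.0418] [-0.33 -0.47 -0.14]
face pos [-21.8  48.6  56.8] F [-0.2 -0.1  0.4] M [-0.08  0.65  0.04] gap 56.0 ff 0.0 az [-0.1  0.6 90.1] t 17.85 j [ 0.77  0.24 -0.47  2.36 -0.77  0.12  1.13]
```

```bash
python3 -m handwheel '[{"dx":0,"dy":0,"dz":0,"ax":0,"ay":5,"az":0,"grip":100},{"dx":0,"dy":0,"dz":0,"ax":0,"ay":5,"az":0,"grip":100},{"dx":0,"dy":0,"dz":0.012,"ax":0,"ay":0,"az":0,"grip":100},{"dx":0,"dy":0,"dz":0,"ax":0,"ay":0,"az":0,"grip":100}]' 30;python3 go.py -22.9 51 15 90
```

```text
time_s: 18.35
position: [483.7, -157.6, 120.0]
orientation: [0.653, 0.708, 0.244, 0.113]
wrist_force: [-0.5, 1.0, -0.2]
finger_gap: 0.61
finger_force: 0.0
[-0.0052  0.0005  0.029 ] [ -0.41 -10.42  -0.18]
face pos [-23.2  50.9  44.5] F [-0.5  1.   0. ] M [-0.3   0.6  -0.03] gap 56.1 ff 0.0 az [-7.9  8.5 89.9] t 18.35 j [ 1.01  0.36 -0.62  2.27 -0.79  0.28  1.28]
```

```bash
python3 -m handwheel '[{"dx":-0.002,"dy":0,"dz":0.012,"ax":0,"ay":0,"az":0,"grip":100},{"dx":-0.002,"dy":0,"dz":0.01,"ax":0,"ay":0,"az":0,"grip":100},{"dx":-0.001,"dy":0,"dz":0.007,"ax":0,"ay":0,"az":0,"grip":100},{"dx":0,"dy":0,"dz":0,"ax":0,"ay":0,"az":0,"grip":100}]' 30;python3 go.py -22.9 51 15 90
```

```text
time_s: 18.85
position: [498.8, -156.5, 94.3]
orientation: [0.652, 0.709, 0.245, 0.113]
wrist_force: [-0.2, -0.1, 0.1]
finger_gap: 0.608
finger_force: 0.0
[-0.0004 -0.     -0.0004] [ -0.39 -10.51  -0.13]
face pos [-22.9  51.5  14.7] F [-0.1 -0.1  0.2] M [-0.31  0.6  -0.06] gap 56.0 ff 0.0 az [-7.9  8.6 89.9] t 18.85 j [ 1.    0.44 -0.64  2.27 -0.81  0.2   1.32]
```

```bash
python3 -m handwheel '[{"dx":0,"dy":0,"dz":0,"ax":0,"ay":0,"az":0,"grip":255},{"dx":0,"dy":0,"dz":0,"ax":0,"ay":0,"az":0,"grip":255},{"dx":0,"dy":0,"dz":0,"ax":0,"ay":0,"az":0,"grip":255},{"dx":0,"dy":0,"dz":0,"ax":0,"ay":0,"az":0,"grip":255},{"dx":0,"dy":0,"dz":0,"ax":0,"ay":0,"az":0,"grip":255},{"dx":0,"dy":0,"dz":0,"ax":0,"ay":0,"az":0,"grip":255}]' 25;python3 go.py -11.9 51 15 90
```

```text
time_s: 19.6
position: [499.3, -157.2, 95.3]
orientation: [0.652, 0.708, 0.245, 0.114]
wrist_force: [1.4, 0.9, 2.0]
finger_gap: 0.106
finger_force: 25.0
[0.0002 0.0101 0.0003] [ -0.31 -10.43  -0.11]
face pos [-22.   50.8  15.4] F [2.2 0.8 1. ] M [-0.21  0.04  0.02] gap 9.7 ff 25.009436309337616 az [-7.9  8.4 89.8] t 19.6 j [ 1.    0.44 -0.64  2.27 -0.81  0.2   1.32]
```

```bash
python3 -m handwheel '[{"dx":0,"dy":0.0025,"dz":0,"ax":0,"ay":0,"az":0,"grip":255},{"dx":0,"dy":0.0025,"dz":0,"ax":0,"ay":0,"az":0,"grip":255},{"dx":0,"dy":0.0025,"dz":0,"ax":0,"ay":0,"az":0,"grip":255},{"dx":0,"dy":0.0015,"dz":0,"ax":0,"ay":0,"az":0,"grip":255},{"dx":0,"dy":0,"dz":0,"ax":0,"ay":0,"az":0,"grip":255}]' 25;python3 go.py -11.9 51 15 90
```

```text
time_s: 20.23
position: [505.1, -156.3, 98.7]
orientation: [0.653, 0.708, 0.244, 0.112]
wrist_force: [-5.8, 1.0, 3.5]
finger_gap: 0.105
finger_force: 25.0
[-0.0005  0.0033  0.0002] [ -0.48 -10.5   -0.16]
face pos [-15.2  51.4  15.4] F [-3.3  1.2  5.9] M [-0.2   1.33  0.18] gap 9.6 ff 25.001103579998016 az [-7.9  8.6 89.9] t 20.225 j [ 0.97  0.43 -0.61  2.25 -0.8   0.22  1.29]
```

Slid ~7 mm with little force; continue to the upper rail.

```bash
python3 -m handwheel '[{"dx":0,"dy":0.0015,"dz":0,"ax":0,"ay":0,"az":0,"grip":255},{"dx":0,"dy":0.0015,"dz":0,"ax":0,"ay":0,"az":0,"grip":255},{"dx":0,"dy":0,"dz":0,"ax":0,"ay":0,"az":0,"grip":255}]' 25;python3 go.py -11.9 51 15 90
```

```text
time_s: 20.6
position: [507.6, -156.2, 100.1]
orientation: [0.653, 0.708, 0.244, 0.112]
wrist_force: [-7.0, 0.2, 4.0]
finger_gap: 0.109
finger_force: 25.0
[-0.0005  0.0005  0.0003] [ -0.49 -10.51  -0.16]
face pos [-12.4  51.5  15.4] F [-4.   0.5  7. ] M [-0.23  1.36  0.27] gap 10.0 ff 25.00130921602249 az [-7.9  8.6 89.9] t 20.6 j [ 0.96  0.43 -0.6   2.25 -0.8   0.22  1.28]
```

```bash
python3 -m handwheel '[{"dx":0,"dy":0.001,"dz":0,"ax":0,"ay":0,"az":0,"grip":255},{"dx":0.0007,"dy":0,"dz":-0.004,"ax":0,"ay":0,"az":0,"grip":255},{"dx":0.0007,"dy":0,"dz":-0.004,"ax":0,"ay":0,"az":0,"grip":255},{"dx":0,"dy":0,"dz":0,"ax":0,"ay":0,"az":0,"grip":255}]' 30;python3 go.py -11.9 51 15 90
```

```text
time_s: 21.1
position: [505.1, -156.8, 108.2]
orientation: [0.652, 0.708, 0.244, 0.113]
wrist_force: [-4.6, 0.3, -2.5]
finger_gap: 0.104
finger_force: 30.0
[-0.0015 -0.0014  0.0084] [ -0.42 -10.46  -0.14]
face pos [-10.5  51.   23.6] F [-5.2  0.5  0.1] M [-0.54  1.89  0.29] gap 9.6 ff 30.003334879875183 az [-7.9  8.5 89.9] t 21.1 j [ 0.96  0.41 -0.59  2.25 -0.8   0.25  1.28]
```

```bash
python3 -m handwheel '[{"dx":0.001,"dy":-0.0007,"dz":-0.008,"ax":0,"ay":0,"az":0,"grip":255},{"dx":0.003,"dy":0,"dz":-0.015,"ax":0,"ay":0,"az":0,"grip":255},{"dx":0.004,"dy":0,"dz":-0.02,"ax":0,"ay":0,"az":0,"grip":255},{"dx":0.005,"dy":0,"dz":-0.025,"ax":0,"ay":0,"az":0,"grip":255},{"dx":0.005,"dy":0,"dz":-0.025,"ax":0,"ay":0,"az":0,"grip":255},{"dx":0,"dy":0,"dz":0,"ax":0,"ay":0,"az":0,"grip":255}]' 30;python3 go.py -11.9 51 15 90; python3 - <<'E'
from h import *
i=imaging.read_camera("side")[90:290,150:360]
j=imaging.read_camera("top")[130:330,60:300]
c=np.hstack([cv2.resize(i,None,fx=1.75,fy=1.75,interpolation=cv2.INTER_CUBIC),cv2.resize(j,None,fx=1.75,fy=1.75,interpolation=cv2.INTER_CUBIC)])
print(c.shape);cv2.imwrite("pics/s4.png",cv2.convertScaleAbs(c,alpha=1.2))
E
```

```text
time_s: 21.85
position: [459.1, -158.6, 192.3]
orientation: [0.652, 0.708, 0.244, 0.116]
wrist_force: [-0.0, -0.1, -2.9]
finger_gap: 0.106
finger_force: 30.0
[-0.0184 -0.0032  0.1029] [ -0.21 -10.25  -0.07]
face pos [ -8.3  50.8 119.5] F [-1.5 -0.1 -2.5] M [-0.43  0.81 -0.02] gap 9.7 ff 29.999326765537262 az [-7.9  8.2 89.8] t 21.85 j [ 1.01  0.17 -0.52  2.24 -0.74  0.51  1.2 ]
(350, 788, 3)
```

View pics/s4.png

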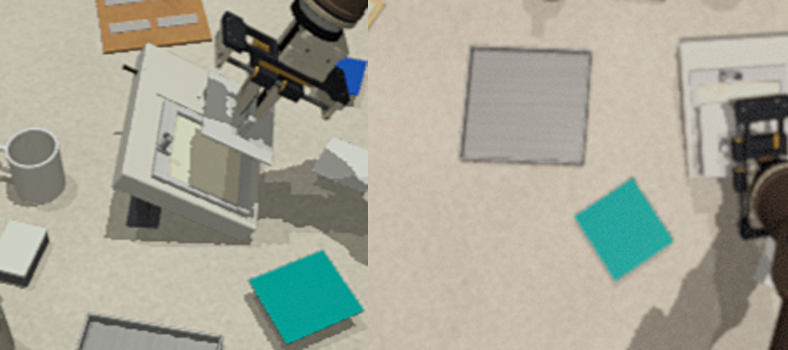

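The pane is clear of the frame and held in the gripper, and the tray is free. I work out the transfer.

```bash
cat > place.py <<'E'
import sys
from h import *
from fit import p
C=faceR(p[2]).inv()*R.from_quat([0.652,0.708,0.245,0.114])
yw=-0.057;Rp=R.from_euler('z',yw);z=float(sys.argv[1])
t=np.array([552,178,0])+Rp.apply([0.5,1,0])+[0,0,z]
print(*tool(t,Rp*C))
s=robot.sense();Rc=R.from_quat(s['orientation'])
print('up in tool',Rc.inv().apply([0,0,1]).round(3),'pane rpy',(Rc*C.inv()).as_euler('xyz',degrees=True).round(1),'pos',s['position'].round(1),'F',s['wrist_force'].round(1),'gap',round(92*s['finger_gap'],1),'t',s['time_s'],'j',s['joint_pos'].round(2))
E
python3 place.py 120
```

```text
[0.3077 0.0561 0.1719] [28.51 -1.35 10.53]
up in tool [ 0.157  0.495 -0.854] pane rpy [ -0.1 -30.    2.1] pos [ 459.  -158.1  190.7] F [ 0.8 -0.7 -1.6] gap 10.1 t 21.95 j [ 1.01  0.17 -0.52  2.24 -0.74  0.51  1.2 ]
```

```bash
python3 -m handwheel '[{"dx":0.04,"dy":0.0113,"dz":0.014,"ax":0,"ay":0,"az":0,"grip":255},{"dx":0.04,"dy":0.0113,"dz":0.014,"ax":0,"ay":0,"az":0,"grip":255},{"dx":0.04,"dy":0.0113,"dz":0.014,"ax":0,"ay":0,"az":0,"grip":255},{"dx":0.04,"dy":0.0113,"dz":0.014,"ax":0,"ay":0,"az":0,"grip":255},{"dx":0.04,"dy":0.0113,"dz":0.014,"ax":0,"ay":0,"az":0,"grip":255},{"dx":0.04,"dy":0.0113,"dz":0.014,"ax":0,"ay":0,"az":0,"grip":255},{"dx":0.04,"dy":0.0113,"dz":0.014,"ax":0,"ay":0,"az":0,"grip":255},{"dx":0.04,"dy":0.0113,"dz":0.014,"ax":0,"ay":0,"az":0,"grip":255},{"dx":0,"dy":0,"dz":0,"ax":7.1,"ay":-0.34,"az":2.6,"grip":255},{"dx":0,"dy":0,"dz":0,"ax":7.1,"ay":-0.34,"az":2.6,"grip":255},{"dx":0,"dy":0,"dz":0,"ax":7.1,"ay":-0.34,"az":2.6,"grip":255},{"dx":0,"dy":0,"dz":0,"ax":7.1,"ay":-0.34,"az":2.6,"grip":255}]' 30; python3 place.py 60
```

```text
time_s: 23.45
position: [544.0, 151.4, 188.3]
orientation: [0.724, 0.684, 0.062, -0.067]
wrist_force: [-0.3, 0.6, -3.3]
finger_gap: 0.102
finger_force: 30.0
[0.0043 0.0086 0.1311] [-0.46  0.01  0.05]
up in tool [ 0.181 -0.013 -0.983] pane rpy [-0.   0.4 -3.1] pos [544.  151.4 188.3] F [-0.3  0.6 -3.3] gap 9.4 t 23.45 j [-0.11  0.37 -0.18  1.8  -0.14  0.93 -0.26]
```

```bash
python3 -m handwheel '[{"dx":0.001,"dy":0.002,"dz":0.033,"ax":0,"ay":0,"az":0,"grip":255},{"dx":0.001,"dy":0.002,"dz":0.033,"ax":0,"ay":0,"az":0,"grip":255},{"dx":0.001,"dy":0.002,"dz":0.033,"ax":0,"ay":0,"az":0,"grip":255},{"dx":0.001,"dy":0.002,"dz":0.032,"ax":0,"ay":0,"az":0,"grip":255},{"dx":0,"dy":0,"dz":0,"ax":0,"ay":0,"az":0,"grip":255},{"dx":0,"dy":0,"dz":0,"ax":0,"ay":0,"az":0,"grip":255}]' 30; python3 place.py 19.5; python3 - <<'E'
from h import *
i=imaging.read_camera("side")[230:384,140:340]
j=imaging.read_camera("top")[120:274,90:290]
c=np.hstack([cv2.resize(k,(400,308),interpolation=cv2.INTER_CUBIC) for k in(i,j)])
cv2.imwrite("pics/s5.png",cv2.convertScaleAbs(c,alpha=1.2))
E
```

```text
time_s: 24.2
position: [552.9, 177.6, 61.1]
orientation: [0.724, 0.684, 0.063, -0.065]
wrist_force: [0.5, 0.2, -2.1]
finger_gap: 0.107
finger_force: 30.0
[-0.0062 -0.0001  0.0411] [-0.18  0.03  0.06]
up in tool [ 0.181 -0.008 -0.984] pane rpy [-0.   0.2 -3.2] pos [552.9 177.6  61.1] F [ 0.5  0.2 -2.1] gap 9.8 t 24.2 j [-0.16  0.54 -0.19  1.89 -0.12  0.66 -0.28]
```

View pics/s5.png

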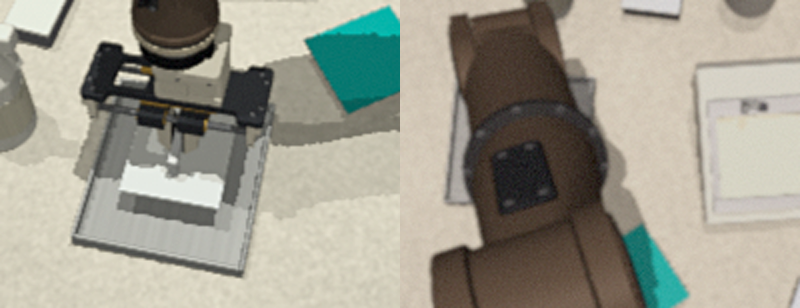

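```bash
python3 -m handwheel '[{"dx":-0.0027,"dy":0,"dz":0.0148,"ax":0,"ay":0,"az":0,"grip":255},{"dx":-0.0027,"dy":0,"dz":0.0148,"ax":0,"ay":0,"az":0,"grip":255},{"dx":-0.0013,"dy":0,"dz":0.007,"ax":0,"ay":0,"az":0,"grip":255},{"dx":0,"dy":0,"dz":0,"ax":0,"ay":0,"az":0,"grip":255},{"dx":0,"dy":0,"dz":0,"ax":0,"ay":0,"az":0,"grip":255}]' 30; python3 place.py 19.5
```

```text
time_s: 24.92
position: [552.5, 177.6, 23.8]
orientation: [0.724, 0.683, 0.063, -0.065]
wrist_force: [-0.0, 0.4, -2.1]
finger_gap: 0.109
finger_force: 30.0
[0.0006 0.     0.0045] [-0.16  0.03  0.05]
up in tool [ 0.181 -0.007 -0.984] pane rpy [-0.   0.1 -3.2] pos [552.5 177.6  23.8] F [-0.   0.4 -2.1] gap 10.0 t 24.925 j [-0.16  0.6  -0.19  1.92 -0.12  0.58 -0.27]
```

```bash
python3 -m handwheel '[{"dx":-0.0003,"dy":0,"dz":0.0015,"ax":0,"ay":0,"az":0,"grip":255},{"dx":-0.0003,"dy":0,"dz":0.0015,"ax":0,"ay":0,"az":0,"grip":255},{"dx":0,"dy":0,"dz":0,"ax":0,"ay":0,"az":0,"grip":255},{"dx":0,"dy":0,"dz":0,"ax":0,"ay":0,"az":0,"grip":255}]' 30; python3 place.py 19.5
```

```text
time_s: 25.42
position: [552.3, 177.4, 20.6]
orientation: [0.724, 0.683, 0.063, -0.065]
wrist_force: [0.7, 0.4, -2.0]
finger_gap: 0.107
finger_force: 30.0
[0.0014 0.0002 0.0014] [-0.17  0.04  0.05]
up in tool [ 0.18  -0.008 -0.984] pane rpy [-0.   0.2 -3.2] pos [552.3 177.4  20.6] F [ 0.7  0.4 -2. ] gap 9.9 t 25.425 j [-0.16  0.6  -0.19  1.92 -0.12  0.57 -0.27]
```

```bash
python3 -m handwheel '[{"dx":-0.0002,"dy":0,"dz":0.001,"ax":0,"ay":0,"az":0,"grip":255},{"dx":0,"dy":0,"dz":0,"ax":0,"ay":0,"az":0,"grip":255},{"dx":0,"dy":0,"dz":0,"ax":0,"ay":0,"az":0,"grip":255}]' 30; python3 place.py 19.5
```

```text
time_s: 25.8
position: [552.3, 177.3, 19.5]
orientation: [0.724, 0.683, 0.063, -0.065]
wrist_force: [0.1, -0.3, -1.8]
finger_gap: 0.106
finger_force: 30.0
[0.0016 0.0002 0.0003] [-0.18  0.05  0.05]
up in tool [ 0.18  -0.008 -0.984] pane rpy [-0.   0.2 -3.2] pos [552.3 177.3  19.5] F [ 0.1 -0.3 -1.8] gap 9.7 t 25.8 j [-0.16  0.61 -0.19  1.92 -0.12  0.57 -0.27]
```

Not touching yet; step down 1 mm at a time.

```bash
python3 -m handwheel '[{"dx":-0.0002,"dy":0,"dz":0.001,"ax":0,"ay":0,"az":0,"grip":255},{"dx":0,"dy":0,"dz":0,"ax":0,"ay":0,"az":0,"grip":255},{"dx":0,"dy":0,"dz":0,"ax":0,"ay":0,"az":0,"grip":255}]' 30; python3 place.py 19.5
```

```text
time_s: 26.18
position: [552.3, 177.3, 18.5]
orientation: [0.724, 0.683, 0.063, -0.065]
wrist_force: [0.4, -0.2, -1.2]
finger_gap: 0.108
finger_force: 30.0
[ 0.0018  0.0001 -0.0007] [-0.17  0.04  0.05]
up in tool [ 0.18  -0.008 -0.984] pane rpy [-0.   0.2 -3.2] pos [552.3 177.3  18.5] F [ 0.4 -0.2 -1.2] gap 9.9 t 26.175 j [-0.16  0.61 -0.19  1.92 -0.12  0.57 -0.27]
```

```bash
python3 -m handwheel '[{"dx":-0.0002,"dy":0,"dz":0.001,"ax":0,"ay":0,"az":0,"grip":255},{"dx":0,"dy":0,"dz":0,"ax":0,"ay":0,"az":0,"grip":255},{"dx":0,"dy":0,"dz":0,"ax":0,"ay":0,"az":0,"grip":255}]' 30; python3 place.py 19.5
```

```text
time_s: 26.55
position: [552.3, 177.4, 18.3]
orientation: [0.724, 0.683, 0.063, -0.065]
wrist_force: [-3.7, -1.6, 8.1]
finger_gap: 0.104
finger_force: 30.0
[ 0.0018  0.0001 -0.0009] [-0.15  0.03  0.06]
up in tool [ 0.181 -0.007 -0.984] pane rpy [-0.   0.1 -3.2] pos [552.3 177.4  18.3] F [-3.7 -1.6  8.1] gap 9.6 t 26.55 j [-0.16  0.61 -0.19  1.92 -0.12  0.57 -0.27]
```

```bash
python3 -m handwheel '[{"dx":0,"dy":0,"dz":0,"ax":0,"ay":0,"az":0,"grip":130},{"dx":0,"dy":0,"dz":0,"ax":0,"ay":0,"az":0,"grip":130},{"dx":0,"dy":0,"dz":0,"ax":0,"ay":0,"az":0,"grip":130},{"dx":0,"dy":0,"dz":0,"ax":0,"ay":0,"az":0,"grip":130},{"dx":0,"dy":0,"dz":-0.02,"ax":0,"ay":0,"az":0,"grip":130},{"dx":0,"dy":0,"dz":-0.03,"ax":0,"ay":0,"az":0,"grip":130},{"dx":0,"dy":0,"dz":-0.05,"ax":0,"ay":0,"az":0,"grip":130},{"dx":0,"dy":0,"dz":-0.05,"ax":0,"ay":0,"az":0,"grip":130},{"dx":0,"dy":-0.05,"dz":-0.03,"ax":0,"ay":0,"az":0,"grip":130},{"dx":0,"dy":-0.05,"dz":0,"ax":0,"ay":0,"az":0,"grip":130},{"dx":0,"dy":-0.05,"dz":0,"ax":0,"ay":0,"az":0,"grip":130},{"dx":0,"dy":0,"dz":0,"ax":0,"ay":0,"az":0,"grip":130}]' 30; python3 - <<'E'
from h import *
print(robot.sense()['finger_gap'])
i=imaging.read_camera("side")[90:370,130:350]
j=imaging.read_camera("top")[90:290,100:350]
c=np.hstack([cv2.resize(i,(440,560),interpolation=cv2.INTER_CUBIC),cv2.resize(j,(360,560*200//400+8),interpolation=cv2.INTER_CUBIC) if 0 else cv2.copyMakeBorder(cv2.resize(j,(360,288),interpolation=cv2.INTER_CUBIC),0,272,0,0,cv2.BORDER_CONSTANT)])
cv2.imwrite("pics/s6.png",cv2.convertScaleAbs(c,alpha=1.2))
E
```

```text
time_s: 28.05
position: [398.4, 153.3, 195.6]
orientation: [0.724, 0.684, 0.062, -0.065]
wrist_force: [1.0, 0.7, -0.3]
finger_gap: 0.493
finger_force: 0.0
0.49279708426652064
```

View pics/s6.png

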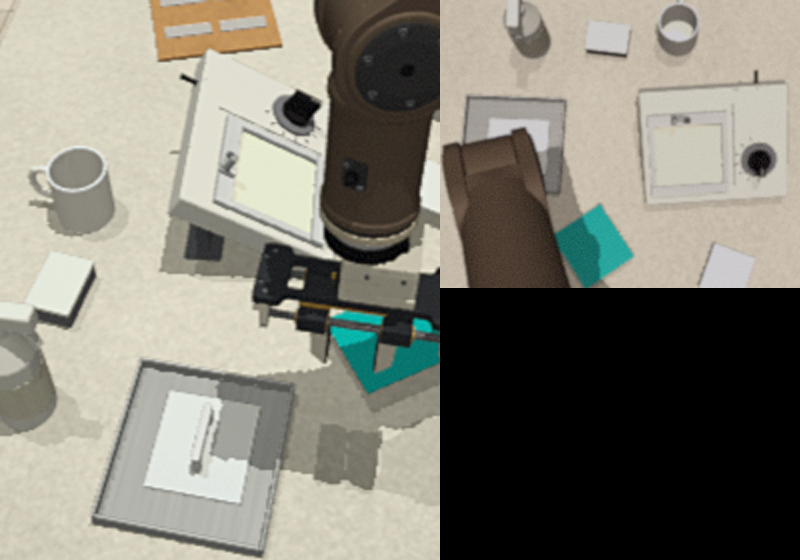

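The side crop shows the pane flat and centred in the tray at (203,445) with its pull upwards. The tab is aside at (228,165), the knob mark points downhill, and the spray, slide box and mug stand where they were. I hand in.

```bash
python3 -c "
from bench import robot;print(robot.hand_in())"
```

```text
the job is handed in; nothing more can be done
None
```

The job is done and handed in at about 28 s: dimmer turned to its off stop, tab swung to its stop, pane set down flat in the tray with the pull upwards, and the spray bottle, slide box and mug not touched.

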